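# Charge the bench lubricator with its spring plunger

## Task

Charge the bench lubricator: with the fingertips, press its round red plunger all the way down and let it spring all the way back up, again and again, until the orange indicator pin has popped fully out and its whole green band shows, then leave the plunger up. Do not touch the pin, and do not lift, tip or shove the lubricator. Leave the hammer, the steel block and the jar where they are.

Things in the scene. Friction and masses are not known exactly. Their poses are not given: they have to be found in the camera images.
- lubricator: grey bench lubricator standing loose on the bench, 0.9 kg: base plate 90 x 180 x 12 mm (x, y, z), a round aluminium barrel 54 mm across with the plunger at y = -42 mm, a square grey post 36 mm wide with a black collar (top at z = 78 mm) and the indicator pin at y = +48 mm. Origin: centre of the underside; z up, y from plunger to pin
- plunger (a joint): travel of the red plunger downwards, 0 = up (released), 0.018 m = fully down. A spring pushes it back up: about 5 N to start, 10 N fully down, 1 N more while it lifts the pin. A full stroke lifts the pin 6.6 mm (the first may differ), a stroke of 8 to 14 mm half of that, a shorter one nothing; it must come back up as far before the next stroke counts
- plunger_top (a point): centre of the flat top of the red plunger cap (disc 42 mm across, 12 mm thick); moves with the plunger; 114 mm above the bench when released
- pin (a joint): how far the indicator pin has come up, in m: starts between 0 and 0.010, fully out at about 0.030, where it stops rising however much one pumps. It stays where it is between strokes
- pin_rod: the indicator pin, an upright rod 14 mm across, orange, with a green band 25 to 29.5 mm below its top that has left the black collar only when the pin is fully out. Origin: centre of its top, 2 mm above the collar (80 mm above the bench) when joint pin is 0, 32 mm above the collar when fully out
- block_center (a point): centre of the loose steel bench block, 70 x 70 x 18 mm, lying flat near the lubricator
- jar_center (a point): centre of the loose amber jar with a black lid, 56 mm across, 55 mm high, standing near the lubricator
- hammer: loose hammer, 220 mm long, lying near the lubricator; the origin lies under the middle of it, x along the handle towards the head
Things that resemble listed ones, but are neither listed nor needed, are in the scene too. Of the things that look like the lubricator, the middle-sized one is meant.

How it is judged:
At the end, for the whole second after the job is handed in: the indicator pin is out by more than 28 of its 30 mm, the plunger is back up (within 3 mm), the lubricator stands upright and still within 25 mm of where it was, and the hammer, block and jar are within 20 mm of where they were (value of joint pin above 0.028 m and value of joint plunger below 0.003 m and distance of lubricator from where it was at the start of the episode below 0.025 m and angle between lubricator's own z axis and vertical below 0.05 rad and linear speed of lubricator below 0.01 m/s and distance of each of block_center, jar_center, hammer from where it was at the start of the episode below 0.02 m); the robot touches nothing.
It fails at once if the robot touches the indicator pin (over 0.5 N) (contact force between any of the fingers, the arm and pin_rod above 0.5 N).
It fails at once if the lubricator is lifted by more than 6 mm, tipped by more than 0.12 rad, or shoved by more than 25 mm (height (world z) of lubricator above 0.006 m or angle between lubricator's own z axis and vertical above 0.12 rad or distance of lubricator from where it was at the start of the episode above 0.025 m).
It fails at once if the hammer, block or jar is moved by more than 20 mm (distance of any of block_center, jar_center, hammer from where it was at the start of the episode above 0.02 m).
It also fails if it takes over 45 s, if anything falls off the work surface, if the arm or the gripper's body presses on something with over 40 N, if the wrist force passes 120 N, or if a joint passes its speed limit or range.

## Robot

A 6-joint arm with a two-finger parallel gripper is mounted at the origin on the work surface. World frame = base frame: x ahead of the robot, y to its left, z up, the work surface at z = 0. Lengths are in m, angles in rad, forces in N, time in s.
With the tool pointing down it reaches from about 0.375 to 0.9 m from the base axis. Payload 3.1 kg.
Tool frame: the origin (TCP) lies at the very end of the fingers, on their centre line; the grasp point (between the pads) lies 19 mm behind it; z points along the fingers, y is the direction in which the jaws open and shut (so a half turn about z gives the same grasp; the last joint's range is limited). The gripper opens to 85 mm and grips with 20 to 120 N. Pads are 22 mm wide; open, the fingers measure 114 mm over their backs; the gripper's body (76 mm by 85 mm) begins 54 mm behind the grasp point. The pads swing forward as they close: fully open they stand 13 mm farther back than shut.
Start: joints at [0.952, 0.527, 1.433, -0, 1.181, -0.178], TCP at [0.267, 0.565, 0.231] pointing down, gripper open.
Joint ranges: [-3.08, 3.08], [-0.75, 2.2], [0.22, 2.44], [-1.43, 4.57], [0, 2.65], [-2.85, 2.85]. Speed limits (rad/s): [2.79, 2.79, 3.14, 3.14, 3.14, 3.14].

## Interface

Orientations are given as a unit quaternion [x, y, z, w].
In Python, from station import manip gives the robot as it stands. The module is installed in compiled form; this text tells all that it offers.
- The arm moves only by the tool send_rows, never from a script. Its argument "commands" is a list of rows, each an object with "delta_pos": the shift along the world's x, y, z in cm, a list of three; "yaw": the turn about the world's z in rad. A call has 1 to 10 rows; each row shifts and turns the pose as measured when the row begins; what a row does not reach is not made up. A row lasts 1/8 s, in which the tool goes at most 62.5 mm and 10.7 degrees, less where a joint would pass 70% of its speed; a pose out of reach is approached as far as the arm can. A call is refused whole if a number of a shift passes 6.25 or a number of a turn 0.188, either way. A call with a gripper value outside its range is refused whole. "grip" is the closure, from -1 (fully open) to 1 (shut), set as the call begins (left out, the last holds). The fingers move at their own pace and stop on an object; "force" is the grip in N (left out, the last holds). Time passes only in rows, so rows that do not move let the fingers close. It gives the time, the measured TCP pose, the force and the opening at its end, in the units of the state.
- manip.sense(): the state, without advancing time (a new reading comes with each control period).
- manip.snapshot(name): name is "scene" or "side" or "wrist"; returns the picture (384x512x3 uint8, blue, green, red); there is no depth.
- manip.get_calibration(name): a dict with "fx", "fy", "cx", "cy" (pixels), "world_to_cam" (4x4, takes a point from world to camera coordinates); the wrist camera has in their place "mount" (4x4, takes a point from camera to tool coordinates, whose origin is the TCP and whose axes are the flange's). Camera axes: x right, y down, z forward; pixel columns grow to the right and rows downward; lengths in m; the calibration is good to about 2 mm. A picture is of the moment at which its call begins: read the wrist's pose just before it. get_calibration takes no time and is no camera call.
- manip.sign_off(): hands the job in, once; it reports no verdict.
The state is a dict: "t": time; "q": joint angles; "qd": joint speeds; "tau": joint torques, N m; "tcp_pos": TCP position; "tool_rot": TCP orientation; "force": force on the tool from outside, world axes, zero at the start; "ft_torque": the same for the moment, N m; "finger_gap": opening from 0.0 (shut) to 1.0 (fully open).
Only numpy, scipy, OpenCV 4.12 (cv2) and the standard library are available. Lean on these libraries where they do the work, as an engineer would, in place of code of your own. Each camera call takes 0.05 s, during which the arm holds its last target. There are 200 camera calls.

## Working session

There is one attempt and no reset: what is moved stays moved. The work goes in short steps, Python scripts to look and compute and a tool call to move; the robot and the scene stay as the last step left them, time stands still between calls to the robot, and variables do not carry over. Pictures are saved under pics/ and viewed, about 8 in all and at most 12, crops included, and the job is handed in when it is done.

Besides the shell and the picture viewer there is one more tool, called after ">>>" as a command line: name --argument value ..., lists and objects as JSON in quotes. send_rows: Moves the arm, as the interface text tells. Its arguments: {"type":"object","properties":{"commands":{"type":"array","items":{"type":"object","properties":{"delta_pos":{"type":"array","items":{"type":"number"}},"yaw":{"type":"number"}}}},"grip":{"type":"number"},"force":{"type":"number"}},"required":["commands"]}

```bash
mkdir -p pics
python3 - <<'E'
from station import manip
import cv2, numpy as np
for n in("scene","side"):
    cv2.imwrite(f"pics/{n}0.png",cv2.resize(manip.snapshot(n),(800,600),interpolation=cv2.INTER_CUBIC))
    c=manip.get_calibration(n);print(n,c["fx"],c["fy"],c["cx"],c["cy"],np.round(c["world_to_cam"],3).tolist())
s=manip.sense();print(s)
E
```

```text
scene 493.61793031769224 493.61793031769224 258.08713093863173 197.81640804492173 [[0.871, 0.491, 0.011, -0.508], [0.336, -0.58, -0.742, -0.115], [-0.358, 0.65, -0.67, 1.474], [0.0, 0.0, 0.0, 1.0]]
side 484.33826247730144 484.33826247730144 251.8335405255032 188.3212119634552 [[0.886, -0.463, 0.01, -0.483], [-0.318, -0.625, -0.713, 0.248], [0.337, 0.629, -0.701, 1.215], [0.0, 0.0, 0.0, 1.0]]
{'t': 0.1, 'q': array([ 9.51504574e-01,  5.28397532e-01,  1.43379734e+00,  8.72682999e-06,
        1.18140967e+00, -1.78531021e-01]), 'qd': array([-0.00066758,  0.00012615, -0.0047592 , -0.00039252,  0.00033973,
       -0.00201371]), 'tau': array([ 2.14952474e-04, -4.43303382e+01, -1.78585589e+01, -2.22057051e-04,
        3.82498067e-03,  2.44359711e-05]), 'tcp_pos': array([0.26624246, 0.56472747, 0.23040916]), 'tool_rot': array([ 2.18602315e-01,  9.75813515e-01, -9.25394116e-04, -3.94442355e-04]), 'force': array([ 0.1428673 ,  0.41343189, -0.12276473]), 'ft_torque': array([ 0.01805212, -0.02085212, -0.0230592 ]), 'finger_gap': 1.0040033563880941}
```

View pics/scene0.png

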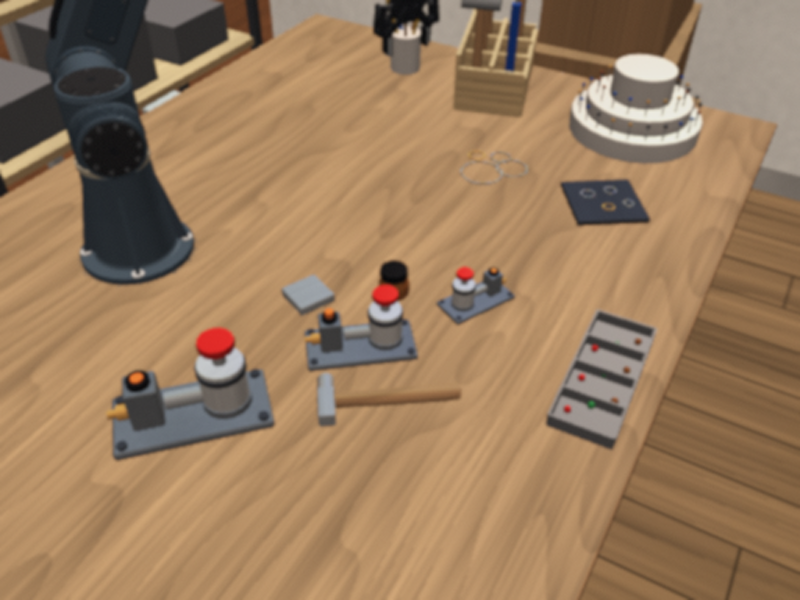

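View pics/side0.png

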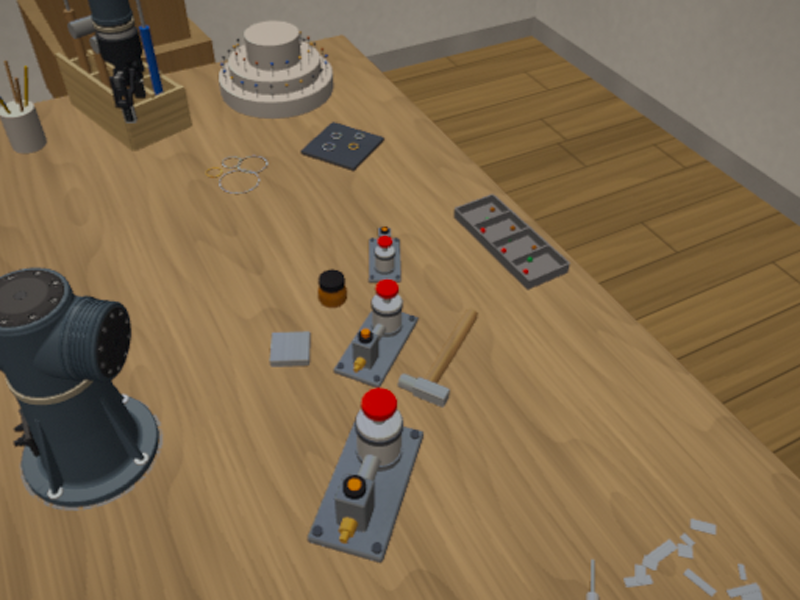

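The scene view shows three lubricators. The middle-sized one has its red cap at about (385,293) and its pin top at (329,314); in the side view these are at (387,288) and (366,333). The jar and block are on its robot side and the hammer is on its far side.

```bash
cat > h.py <<'E'
from station import manip
import cv2, numpy as np
def P(n):
    c=manip.get_calibration(n);K=np.array([[c["fx"],0,c["cx"]],[0,c["fy"],c["cy"]],[0,0,1]])
    return K@np.array(c["world_to_cam"])[:3]
def tri(a,b):
    X=cv2.triangulatePoints(P("scene"),P("side"),np.float64(a)/1.5625,np.float64(b)/1.5625);return (X[:3]/X[3]).ravel()
def onz(n,uv,z):
    p=P(n);M=np.c_[p[:,0],p[:,1],p[:,2]*z+p[:,3]];h=np.linalg.inv(M)@[uv[0]/1.5625,uv[1]/1.5625,1];return h[:2]/h[2]
E
python3 - <<'E'
from h import *
for k,a,b in (("cap",(385,293),(387,288)),("pin",(329,314),(366,333)),("jar",(394,270),(331,279)),("block",(308,294),(290,348)),("smallcap",(465,273),(385,242)),("bigcap",(216,342),(379,402))):
    print(k,tri(a,b).round(4))
for n,a in(("scene",(385,293)),("side",(387,288))): print(n,onz(n,a,.114))
for n,a in(("scene",(329,314)),("side",(366,333))): print(n,onz(n,a,.083))
print("hammerhead",onz("scene",(326,400),.02),onz("scene",(460,393),.01))
print("corners scene",[onz("scene",a,.012).round(3) for a in((307,331),(309,366),(416,356),(408,322))])
E
```

```text
cap [0.539  0.0158 0.1102]
pin [ 0.4701 -0.0412  0.0807]
jar [0.4847 0.1402 0.0486]
block [0.3609 0.0492 0.0072]
smallcap [0.6104 0.1623 0.0766]
bigcap [ 0.4033 -0.223   0.1403]
scene [0.54090763 0.01351473]
side [0.53680521 0.01081582]
scene [ 0.47176607 -0.04397297]
side [ 0.4693072  -0.04245065]
hammerhead [ 0.5337679  -0.15190377] [ 0.70036872 -0.02910005]
corners scene [array([ 0.417, -0.035]), array([ 0.466, -0.1  ]), array([0.604, 0.005]), array([0.553, 0.07 ])]
```

The cap comes out at (0.539, 0.013, 0.110) and the pin at (0.470, -0.043). They're 89 mm apart against the 90 mm given, so the fix holds. I'll move above the cap with the gripper shut.

>>> send_rows --commands '[{"delta_pos": [2.7,-5.5,0]},{"delta_pos": [2.7,-5.5,0]},{"delta_pos": [2.7,-5.5,0]},{"delta_pos": [2.7,-5.5,0]},{"delta_pos": [2.7,-5.5,0]},{"delta_pos": [2.7,-5.5,0]},{"delta_pos": [2.7,-5.5,0]},{"delta_pos": [2.7,-5.5,0]},{"delta_pos": [2.0,-4.0,0]},{"delta_pos": [0,0,0]}]' --grip 1 --force 60

```text
validation failed for argument at $.co...
```

>>> send_rows --commands '[{"delta_pos": [2.7,-5.5,0.0],"yaw": 0.0},{"delta_pos": [2.7,-5.5,0.0],"yaw": 0.0},{"delta_pos": [2.7,-5.5,0.0],"yaw": 0.0},{"delta_pos": [2.7,-5.5,0.0],"yaw": 0.0},{"delta_pos": [2.7,-5.5,0.0],"yaw": 0.0},{"delta_pos": [2.7,-5.5,0.0],"yaw": 0.0},{"delta_pos": [2.7,-5.5,0.0],"yaw": 0.0},{"delta_pos": [2.7,-5.5,0.0],"yaw": 0.0},{"delta_pos": [2.0,-4.0,0.0],"yaw": 0.0},{"delta_pos": [0.0,0.0,0.0],"yaw": 0.0}]' --grip 1.0 --force 60.0

```text
t: 1.35
tcp_pos: [0.5055, 0.072, 0.2276]
tool_rot: [0.217, 0.976, -0.001, -0.0]
force: [-0.2, 0.8, -1.3]
finger_gap: 0.005
```

>>> send_rows --commands '[{"delta_pos": [1.7,-3.0,0.0],"yaw": 0.0},{"delta_pos": [1.6,-2.9,-1.0],"yaw": 0.0},{"delta_pos": [0.0,0.0,-3.0],"yaw": 0.0},{"delta_pos": [0.0,0.0,-3.0],"yaw": 0.0},{"delta_pos": [0.0,0.0,0.0],"yaw": 0.0},{"delta_pos": [0.0,0.0,0.0],"yaw": 0.0}]'

```text
t: 2.1
tcp_pos: [0.5364, 0.0163, 0.1558]
tool_rot: [0.215, 0.977, 0.0, -0.002]
force: [0.4, 0.6, 1.0]
finger_gap: -0.002
```

Run:
```python
from h import *
s=manip.sense();t=s["tcp_pos"];print(s["t"],t,s["tool_rot"],s["force"])
ims=[]
for n in("scene","side"):
    im=manip.snapshot(n);p=P(n);u=p@np.r_[.539,.013,.114,1];u=u[:2]/u[2];v=p@np.r_[t,1];v=v[:2]/v[2];print(n,u,v)
    x,y=(u-[40,50]).astype(int);print("crop",x,y)
    ims.append(cv2.resize(im[y:y+100,x-25:x+75],(400,400),interpolation=cv2.INTER_CUBIC))
cv2.imwrite("pics/a.png",np.hstack(ims))
```

```text
2.1 [0.53636291 0.01627545 0.15577702] [ 2.15419188e-01  9.76519079e-01  3.16869970e-04 -2.22762251e-03] [0.36836612 0.57688391 0.97694003]
scene [245.62413881 187.38310743] [245.27351835 173.12082053]
crop 205 137
side [248.02775223 183.57192284] [246.66224796 171.89015086]
crop 208 133
```

View pics/a.png

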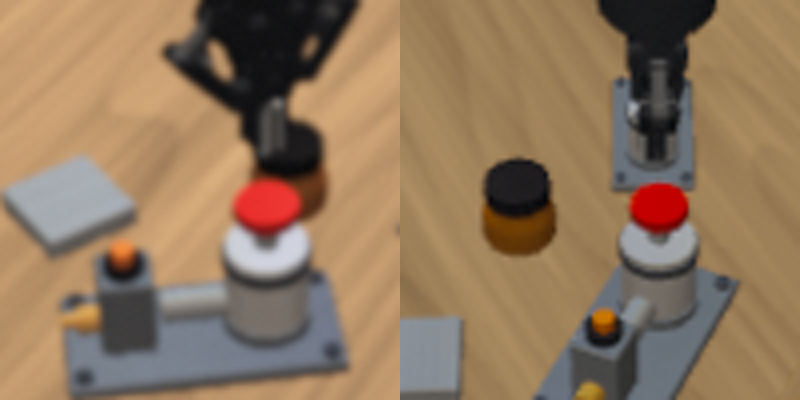

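The fingertips are over the cap within a few mm, and the pin stands about 4 mm up. I'll correct by (+2.5, -3) mm, then do a first careful stroke.

>>> send_rows --commands '[{"delta_pos": [0.25,-0.3,-1.5],"yaw": 0.0},{"delta_pos": [0.0,0.0,-1.5],"yaw": 0.0},{"delta_pos": [0.0,0.0,-1.0],"yaw": 0.0},{"delta_pos": [0.0,0.0,-1.0],"yaw": 0.0},{"delta_pos": [0.0,0.0,0.0],"yaw": 0.0}]'

```text
t: 2.82
tcp_pos: [0.5408, 0.0129, 0.1052]
tool_rot: [0.215, 0.977, 0.0, 0.001]
force: [-1.7, -0.1, 7.5]
finger_gap: -0.001
```

Contact, at 7.5 N and about 9 mm down. I'll press to the stop.

>>> send_rows --commands '[{"delta_pos": [0.0,0.0,-0.6],"yaw": 0.0},{"delta_pos": [0.0,0.0,-0.5],"yaw": 0.0},{"delta_pos": [0.0,0.0,-0.3],"yaw": 0.0}]'

```text
t: 3.2
tcp_pos: [0.541, 0.0129, 0.0957]
tool_rot: [0.215, 0.977, 0.0, 0.001]
force: [-8.3, 0.9, 39.4]
finger_gap: 0.001
```

That's the bottom stop at z=0.0957 with 39 N. Next: release, one full stroke, release.

>>> send_rows --commands '[{"delta_pos": [0.0,0.0,1.5],"yaw": 0.0},{"delta_pos": [0.0,0.0,1.5],"yaw": 0.0},{"delta_pos": [0.0,0.0,0.0],"yaw": 0.0},{"delta_pos": [0.0,0.0,-1.4],"yaw": 0.0},{"delta_pos": [0.0,0.0,-0.9],"yaw": 0.0},{"delta_pos": [0.0,0.0,-0.5],"yaw": 0.0},{"delta_pos": [0.0,0.0,-0.3],"yaw": 0.0}]'

```text
t: 4.08
tcp_pos: [0.5423, 0.0126, 0.0957]
tool_rot: [0.215, 0.977, 0.001, 0.002]
force: [-8.5, 0.7, 45.5]
finger_gap: -0.003
```

>>> send_rows --commands '[{"delta_pos": [0.0,0.0,0.0],"yaw": 0.0}]'

```text
t: 4.2
tcp_pos: [0.5421, 0.0126, 0.0961]
tool_rot: [0.215, 0.977, 0.0, 0.002]
force: [-2.0, 0.2, 9.2]
finger_gap: 0.001
```

>>> send_rows --commands '[{"delta_pos": [-0.2,0.0,1.5],"yaw": 0.0},{"delta_pos": [0.0,0.0,1.5],"yaw": 0.0},{"delta_pos": [0.0,0.0,1.0],"yaw": 0.0},{"delta_pos": [0.0,0.0,0.0],"yaw": 0.0}]'

```text
t: 4.7
tcp_pos: [0.5393, 0.0128, 0.1344]
tool_rot: [0.216, 0.976, 0.001, 0.0]
force: [-0.2, -0.0, -0.6]
finger_gap: 0.003
```

```bash
cat >> h.py <<'E'
def pair(f):
    s=manip.sense();print(s["t"],s["tcp_pos"],s["force"]);ims=[]
    for n,(x,y) in(("scene",(180,137)),("side",(183,133))):
        ims.append(cv2.resize(manip.snapshot(n)[y:y+100,x:x+100],(400,400),interpolation=cv2.INTER_CUBIC))
    cv2.imwrite(f,np.hstack(ims))
E
python3 -c 'from h import *;pair("pics/b.png")'
```

```text
4.7 [0.53930256 0.01276413 0.13436097] [-0.15503149 -0.01797502 -0.63370668]
```

View pics/b.png

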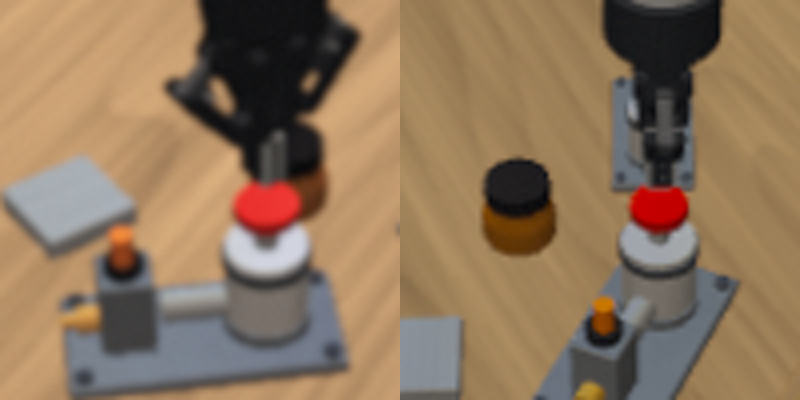

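The lubricator hasn't moved. The pin top rose from y≈247 to y≈232 in the crop, about 13 mm for two strokes. Two more full strokes.

>>> send_rows --commands '[{"delta_pos": [0.0,0.0,-1.2],"yaw": 0.0},{"delta_pos": [0.0,0.0,-1.2],"yaw": 0.0},{"delta_pos": [0.0,0.0,-0.8],"yaw": 0.0},{"delta_pos": [0.0,0.0,-0.5],"yaw": 0.0},{"delta_pos": [0.0,0.0,-0.3],"yaw": 0.0}]'

```text
t: 5.42
tcp_pos: [0.5388, 0.0128, 0.0957]
tool_rot: [0.215, 0.977, 0.0, -0.001]
force: [-9.1, 1.0, 45.2]
finger_gap: 0.003
```

>>> send_rows --commands '[{"delta_pos": [-0.2,0.0,1.5],"yaw": 0.0},{"delta_pos": [0.0,0.0,1.5],"yaw": 0.0},{"delta_pos": [0.0,0.0,0.0],"yaw": 0.0},{"delta_pos": [0.0,0.0,-1.4],"yaw": 0.0},{"delta_pos": [0.0,0.0,-0.9],"yaw": 0.0},{"delta_pos": [0.0,0.0,-0.5],"yaw": 0.0},{"delta_pos": [0.0,0.0,-0.3],"yaw": 0.0}]'

```text
t: 6.3
tcp_pos: [0.5386, 0.0126, 0.0956]
tool_rot: [0.216, 0.976, 0.001, 0.001]
force: [-10.2, 2.1, 58.1]
finger_gap: -0.002
```

>>> send_rows --commands '[{"delta_pos": [-0.2,0.0,1.5],"yaw": 0.0},{"delta_pos": [0.0,0.0,1.5],"yaw": 0.0},{"delta_pos": [0.0,0.0,1.0],"yaw": 0.0},{"delta_pos": [0.0,0.0,0.0],"yaw": 0.0}]'

```text
t: 6.8
tcp_pos: [0.5359, 0.0128, 0.1336]
tool_rot: [0.216, 0.976, 0.001, -0.001]
force: [0.6, 0.4, -0.1]
finger_gap: -0.001
```

```bash
python3 -c 'from h import *;pair("pics/c.png")'
```

```text
6.8 [0.53592088 0.01281668 0.13359692] [ 0.64622981  0.39690827 -0.12575273]
```

View pics/c.png

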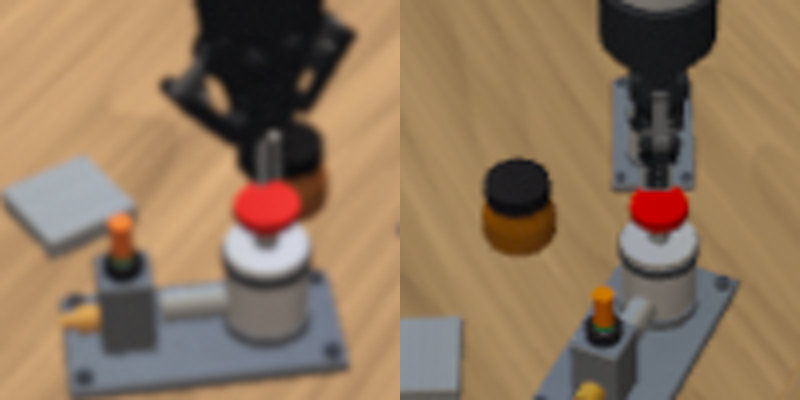

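The green band is starting to show at the collar. Two more strokes, the second as margin since the pin stops at its end.

>>> send_rows --commands '[{"delta_pos": [0.3,0.0,-1.2],"yaw": 0.0},{"delta_pos": [0.0,0.0,-1.2],"yaw": 0.0},{"delta_pos": [0.0,0.0,-0.8],"yaw": 0.0},{"delta_pos": [0.0,0.0,-0.5],"yaw": 0.0},{"delta_pos": [0.0,0.0,-0.3],"yaw": 0.0}]'

```text
t: 7.52
tcp_pos: [0.539, 0.0128, 0.0957]
tool_rot: [0.216, 0.976, 0.001, -0.002]
force: [-8.2, 0.3, 41.0]
finger_gap: 0.003
```

>>> send_rows --commands '[{"delta_pos": [-0.1,0.0,1.5],"yaw": 0.0},{"delta_pos": [0.0,0.0,1.5],"yaw": 0.0},{"delta_pos": [0.0,0.0,0.0],"yaw": 0.0},{"delta_pos": [0.0,0.0,-1.4],"yaw": 0.0},{"delta_pos": [0.0,0.0,-0.9],"yaw": 0.0},{"delta_pos": [0.0,0.0,-0.5],"yaw": 0.0},{"delta_pos": [0.0,0.0,-0.2],"yaw": 0.0}]'

```text
t: 8.4
tcp_pos: [0.5393, 0.0127, 0.0957]
tool_rot: [0.216, 0.976, 0.001, -0.001]
force: [-7.9, 1.5, 45.7]
finger_gap: -0.005
```

>>> send_rows --commands '[{"delta_pos": [0.0,0.0,1.5],"yaw": 0.0},{"delta_pos": [0.0,0.0,1.5],"yaw": 0.0},{"delta_pos": [0.0,0.0,3.0],"yaw": 0.0},{"delta_pos": [0.0,0.0,3.0],"yaw": 0.0},{"delta_pos": [0.0,0.0,0.0],"yaw": 0.0},{"delta_pos": [0.0,0.0,0.0],"yaw": 0.0}]'

```text
t: 9.15
tcp_pos: [0.5346, 0.0133, 0.1803]
tool_rot: [0.216, 0.976, 0.0, -0.009]
force: [0.1, -0.7, -0.6]
finger_gap: 0.001
```

```bash
python3 -c 'from h import *;pair("pics/d.png")'
```

```text
9.15 [0.53459725 0.01326289 0.18032276] [ 0.08700332 -0.6893493  -0.59021586]
```

View pics/d.png

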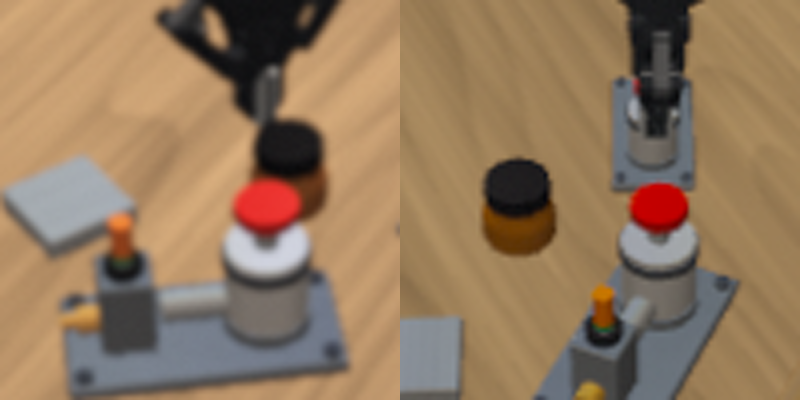

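The pin barely rose between the last two pictures, so it's probably at its stop. I'll check its height numerically and enlarge it.

Run:
```python
from h import *
out=[]
for n,(x,y) in(("scene",(180,137)),("side",(183,133))):
    p=P(n)
    for z in(.08,.084,.097,.108,.110):
        u=p@np.r_[.4705,-.043,z,1];u=u[:2]/u[2];print(n,z,((u-[x,y])*4).round(1))
for f in "abcd":
    im=cv2.imread(f"pics/{f}.png")
    hsv=cv2.cvtColor(im,cv2.COLOR_BGR2HSV)
    for ox,(x0,x1,y0,y1) in((0,(100,145,190,280)),(400,(580,625,265,345))):
        h=hsv[y0:y1,x0:x1]
        o=(h[...,0]<16)&(h[...,1]>190)&(h[...,2]>150); g=(h[...,0]>35)&(h[...,0]<85)&(h[...,1]>80)
        r=np.where(o.sum(1)>5)[0]; q=np.where(g.sum(1)>5)[0]
        print(f,ox,"orange rows",r.min()+y0,r.max()+y0,"green",(q.min()+y0,q.max()+y0,g.sum()) if len(q) else None)
    if f in "cd": out+= [cv2.resize(im[200:290,85:160],(200,240),interpolation=2),cv2.resize(im[275:365,565:640],(200,240),interpolation=2)]
cv2.imwrite("pics/e.png",np.hstack(out))
```

```text
scene 0.08 [121.7 257.8]
scene 0.084 [121.3 253. ]
scene 0.097 [120.2 237.4]
scene 0.108 [119.2 224. ]
scene 0.11 [119.  221.5]
side 0.08 [207.  323.5]
side 0.084 [206.9 319.4]
side 0.097 [206.6 306.1]
side 0.108 [206.4 294.6]
side 0.11 [206.3 292.5]
a 0 orange rows 249 260 green NoneTraceback (most recent call last):
  File "<stdin>", line 14, in <module>
    return umr_minimum(a, axis, None, out, keepdims, initial, where)
ValueError: zero-size array to reduction operation minimum which has no identity
```

Run:
```python
from h import *
out=[]
for f in "abcd":
    im=cv2.imread(f"pics/{f}.png");hsv=cv2.cvtColor(im,cv2.COLOR_BGR2HSV)
    for ox,(x0,x1,y0,y1) in((0,(100,145,190,280)),(400,(580,625,265,345))):
        h=hsv[y0:y1,x0:x1]
        o=(h[...,0]<24)&(h[...,1]>170)&(h[...,2]>140); g=(h[...,0]>35)&(h[...,0]<85)&(h[...,1]>80)
        r=np.where(o.sum(1)>5)[0]; q=np.where(g.sum(1)>5)[0]
        print(f,ox,r[[0,-1]]+y0 if len(r) else None,q[[0,-1]]+y0 if len(q) else None,g.sum())
    if f in "cd": out+= [cv2.resize(im[200:290,85:160],(200,240),interpolation=2),cv2.resize(im[275:365,565:640],(200,240),interpolation=2)]
cv2.imwrite("pics/e.png",np.hstack(out))
```

```text
a 0 [244 261] None 0
a 400 [310 326] None 0
b 0 [228 258] None 0
b 400 [298 328] None 0
c 0 [218 247] [263 263] 9
c 400 [287 305] [327 331] 83
d 0 [218 242] [262 263] 15
d 400 [285 304] [327 331] 82
```

View pics/e.png

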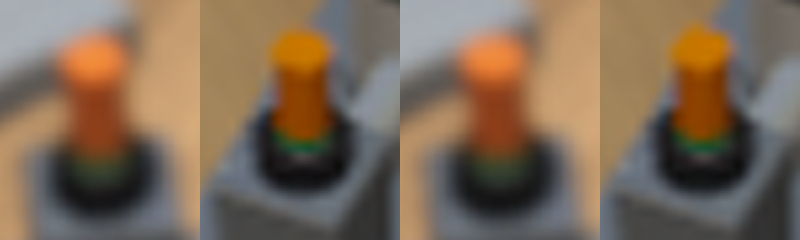

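The green band shows with the lighter rim below it. Pictures c and d match even though two full strokes lie between them, so the pin is at its stop. The projected top height agrees at about 110 mm. The plunger is up and the robot is clear, so I'm handing in.

```bash
python3 -c 'from station import manip;s=manip.sense();print(s["t"],s["force"],abs(s["qd"]).max());print(manip.sign_off())'
```

```text
9.25 [ 0.50891458  0.22629994 -0.38280562] 0.005050148260630585
the job is handed in; nothing more can be done
None
```

I pumped the middle-sized lubricator with shut fingertips, making six full strokes, and handed the job in at 9.25 s. Each stroke went down to the stop at z ≈ 0.0957 m with 39–58 N, and I released the plunger fully between strokes. The sign-off gave no verdict.

- **Pin:** The green band shows above the collar with a lighter rim below it. The pin top is at about 110 mm, which is fully out. The last two strokes raised it by almost nothing, so it is at its stop. At this resolution the band is only about 1–2 camera pixels tall, so I judged "fully out" from the height and from the pin no longer rising, more than from the band itself.
- **Plunger and surroundings:** The plunger is up, and the lubricator, block and jar look unmoved in the before and after crops. I didn't check the hammer in the final pictures, but the fingers never went near it.
- **Robot:** The arm is clear of everything, about 65 mm above the cap, with no contact force. It didn't touch the pin in any picture I took.

One colour-threshold script failed because it found no matching pixels. I loosened the threshold and it ran. The first move call was rejected for its format and didn't move the arm.

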